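Aim the inspection mirror at the threaded insert and hold it

ROBOT

A 7-joint arm with a two-finger parallel gripper is mounted at the origin on a cart in front of the work surface, level with it; the furniture and walls round the work are solid. World frame = base frame: x ahead of the robot, y to its left, z up, the work surface at z = 0. Lengths are in m, angles in rad, forces in N, time in s.
With the tool pointing down it reaches from about 0.425 to 0.825 m from the base axis. Payload 3.6 kg.
Tool frame: the origin (TCP) lies where the fingers leave the gripper's body, on its centre line; the fingertips stand 73 mm ahead of it and the grasp point (between the pads) lies 54 mm ahead of it; z points along the fingers, y is the line along which they close (so a half turn about z gives the same grasp; the last joint's range is limited). The gripper opens to 85 mm and grips with 20 to 120 N. Pads are 22 mm wide; open, the fingers measure 114 mm over their backs; the gripper's body (76 mm by 85 mm) begins 54 mm behind the grasp point. The pads swing forward as they close: fully open they stand 13 mm farther back than shut.
Start: joints at [-1.159, 0.615, -0.013, 1.423, 0.008, 1.103, -0.04], TCP at [0.276, 0.588, 0.304] pointing down, gripper open.
Joint ranges: [-3.12, 3.12], [-0.3, 2.06], [-1.34, 1.32], [0.26, 2.42], [-1.36, 4.5], [0.01, 1.98], [-2.84, 2.84]. Speed limits (rad/s): [2.79, 2.79, 3.14, 3.14, 3.14, 3.14, 3.14].

INTERFACE

Orientations are given as a unit quaternion [x, y, z, w].
In Python, from station import arm, snapshot, camera_info, ticket gives the robot as it stands. Calls block until the motion is done:
- arm.movep(position, orientation): joint-space move of the TCP to a pose.
- arm.line_to(position, velocity=0.15, ori=None): straight line of the TCP; ori=None keeps the orientation; velocity is the mean speed in m/s.
- arm.move_j(angles): joint-space move.
- arm.move_gripper(opening, effort=None): opening from 0.0 (shut) to 1.0 (fully open); effort is the grip in N (None keeps the last); returns when the fingers have stopped.
- arm.pause(seconds).
- arm.ik(position, orientation): joint angles nearest the present ones, or None.
- snapshot(name): name is "scene" or "top"; returns the picture (384x512x3 uint8, blue, green, red); there is no depth.
- camera_info(name): a dict with "fx", "fy", "cx", "cy" (pixels), "dist_coeffs" ([k1, k2, p1, p2, k3] as OpenCV has them; the pictures are not rectified), "R" (3x3) and "t" (3): a world point X has camera coordinates R X + t. Camera axes: x right, y down, z forward; pixel columns grow to the right and rows downward; lengths in m; the calibration is good to about 2 mm. A picture is of the moment at which its call begins. camera_info takes no time and is no camera call.
A pose or a line that the arm cannot do raises arm.MotionError and nothing moves.
- ticket.finish_job(): hands the job in; it is judged then, once.
Readings, each from a call of its own:
- arm.read_time(): time.
- arm.read_joint_positions(): joint angles.
- arm.read_dq(): joint speeds.
- arm.read_effort(): joint torques, N m.
- arm.read_tool_pos(): TCP position.
- arm.read_eef_rot(): TCP orientation.
- arm.read_ft_force(): force on the tool from outside, world axes, zero at the start.
- arm.read_wrist_torque(): the same for the moment, N m.
- arm.read_opening(): opening from 0.0 (shut) to 1.0 (fully open).
- arm.read_finger_force(): force on a finger pad.
Only numpy, scipy, OpenCV 4.12 (cv2) and the standard library are available. Lean on these libraries where they do the work, as an engineer would, in place of code of your own. Each camera call takes 0.05 s, during which the arm holds its last target. There are 200 camera calls.

TASK

Fasten the inspection stand by turning its two captive wing bolts clockwise, one after the other, fully home to their end stops, without turning the mirror yet. Then grip the wing on top of the mirror and turn the mirror against its return spring until the stand's little camera, which looks at the mirror, sees the middle of the threaded insert in the wooden leg block centred in the mirror, and finish while still gripping the wing and holding the mirror still at that angle. Do not push the loose things lying around.

Things in the scene. Friction and masses are not known exactly. Their poses are not given: they have to be found in the camera images.
- stand: Fixed inspection stand: aluminium base plate 150 x 270 x 10 mm lying on the table. Its origin lies on the table right under the mirror's upright turning axis; z up. The plate reaches from -115 to +35 mm along its x and from -120 to +150 mm along its y. A small black camera (28 mm barrel, lens 0.10 m from the mirror axis along +y, axis 55 mm above the table, top at 70 mm) looks along -y straight at the mirror.
- bolt_left (a joint): Turn of the captive wing bolt at (-75, +70) mm in the stand's frame; rad, grows clockwise seen from above; end stop (home) at 1.40, starts at 0 to 0.5. At 0 the wing's x axis lies 0.70 rad anticlockwise of the stand's x axis, at home 0.70 rad clockwise of it. Light friction (about 0.05 N m); stays where it is left.
- bolt_left_grip (a point): Centre of that bolt's flat wing, on its turning axis, 77 mm above the table. The wing is 44 mm long along this frame's x, 10 mm thick along its y, 26 mm high; it turns with the bolt. The wing's top is at 90 mm.
- bolt_right (a joint): Turn of the second captive wing bolt, at (-75, -60) mm in the stand's frame; as bolt_left: end stop (home) at 1.40, starts at 0 to 0.5.
- bolt_right_grip (a point): Centre of the second bolt's wing, as for bolt_left_grip.
- mirror: The mirror with its stem and the wing on top; origin on its upright turning axis, 10 mm above the table, z up. Its reflecting face looks along its y. It turns from 0 to 1.40 rad, clockwise seen from above: at 0 (the start) its axes are parallel to the stand's and it looks straight at the camera; at angle a its normal has turned clockwise by a. A spring (0.02 N m at 0, growing by 0.05 N m per rad) turns it back to 0 when it is let go.
- mirror_grip_center (a point): Centre of the mirror's wing, on the mirror's axis, 108 mm above the table; the wing is 44 mm long along this frame's x (level in the mirror's plane), 10 mm thick along its y (the mirror's normal), 26 mm high (top at 121 mm). The mirror below it is 50 x 50 mm, centre 55 mm above the table, its reflecting face on the axis, looking along +y of this frame.
- sightline (a point): An imagined frame, not a solid: the camera's line of sight after the mirror. Origin at the centre of the mirror's face, 55 mm above the table; its x axis is the direction in which the camera sees by reflection. It turns clockwise twice as far as the mirror (at mirror 0 it points back at the camera, along the stand's +y). The insert is seen centred when it lies on this x axis.
- insert (a point): Centre of the outer face of the round steel threaded insert (16 mm, dark hole) in the face of the fixed upright wooden leg block that looks towards the mirror; 55 mm above the table, 85 to 150 mm from the mirror's axis. Block 30 x 60 x 80 mm high. Pictures draw no reflection: the insert is seen when, from above, the mirror's normal halves the angle between lens and insert.
- tape_measure: Loose bystander: black tape measure, 40 x 83 x 66 mm, origin under its centre. Leave alone.
- screw_box_a: Loose bystander: small green screw box, 51 x 71 x 46 mm, origin under its centre. Leave alone.
- filler_tub: Loose bystander: white tub with brown lid, 67 mm across, 53 mm high, origin under its centre. Leave alone.
- knob_a: Loose bystander: white drawer knob, 30 mm across, 28 mm high, origin under its centre. Leave alone.

How it is judged:
On the way, in this order (a step that is already met when the one before it is completed fails the run):
1. both captive bolts are home at their end stops (value of joint each of bolt_left, bolt_right above 1.33 rad), for 0.2 s.
2. the mirror shows the insert to the camera while the robot grips it (y of insert in the frame of sightline between -0.011 and 0.011 m and x of insert in the frame of sightline above 0.03 m and contact force between the fingers and mirror above 1 N), for 0.3 s.
At the end, for the whole second after the job is handed in: Both bolts are turned to at least 1.33 rad (end stop 1.40); the insert's centre lies within 11 mm of the camera's reflected line of sight (to either side) and ahead of the mirror; the mirror stands still (under 0.1 rad/s) and the robot's fingers still grip its wing (over 1 N) (all of step 1 and all of step 2 and angular speed of mirror below 0.1 rad/s); the arm keeps its last pose, push and grip.
It fails at once if the mirror is turned before both bolts are home (angle between the y axis of mirror and the y axis of stand, either way round above 0.2 rad and value of joint any of bolt_left, bolt_right below 1.3 rad).
It fails at once if the tape measure is pushed away (distance of tape_measure from where it was at the start of the episode above 0.03 m).
It fails at once if the green screw box is pushed away (distance of screw_box_a from where it was at the start of the episode above 0.03 m).
It fails at once if the filler tub is pushed away (distance of filler_tub from where it was at the start of the episode above 0.03 m).
It fails at once if the loose white drawer knob is pushed away (distance of knob_a from where it was at the start of the episode above 0.03 m).
It also fails if it takes over 58 s, if anything falls off the work surface, if the arm or the gripper's body presses on something with over 40 N, if the wrist force passes 120 N, or if a joint passes its speed limit or range.

## Working session

There is one attempt and no reset: what is moved stays moved. The work goes in short steps, each a Python script; the robot and the scene stay as the last script left them, time stands still between calls to the robot, and variables do not carry over. Pictures are saved under pics/ and viewed, at most 10 in all, crops included, and the job is handed in when it is done.

```bash
mkdir -p pics; ls; python3 - <<'E'
from station import *
import cv2
for n in("scene","top"):
    cv2.imwrite(f"pics/{n}0.png",cv2.resize(snapshot(n),None,fx=1.56,fy=1.56,interpolation=cv2.INTER_CUBIC)); c=camera_info(n); print(n,{k:(v if not hasattr(v,'tolist') else v.tolist()) for k,v in c.items()})
print(arm.read_eef_rot(),arm.read_time())
E
```

```text
pics
scene {'fx': 432.11940804446635, 'fy': 432.11940804446635, 'cx': 257.37981910252677, 'cy': 190.5055754540567, 'dist_coeffs': [-0.011315400672252783, 0.0, 0.0, 0.0, 0.0], 'R': [[0.5673175417337945, -0.8234588687863338, 0.008142374239498833], [-0.47604316741294367, -0.3360033806962302, -0.8127020554423107], [0.6719625805062187, 0.45718401063230085, -0.5826225800821556]], 't': [-0.30221328209540227, 0.3063281026189763, 0.8120991202912937]}
top {'fx': 447.016478685895, 'fy': 447.016478685895, 'cx': 265.3088785226194, 'cy': 199.92612652974998, 'dist_coeffs': [-0.10402918862464998, 0.0, 0.0, 0.0, 0.0], 'R': [[0.01790187457107559, -0.9998204442944196, 0.006213055427938582], [-0.976079006777382, -0.018822770285341076, -0.21659980574152163], [0.21667786092566332, -0.002186890416651078, -0.9762407090953463]], 't': [-0.026410377298224676, 0.5308057396857674, 1.0351106135129633]}
[ 2.17612778e-01  9.76034480e-01 -1.14883458e-03 -2.27981455e-04] 0.1
```

View pics/scene0.png

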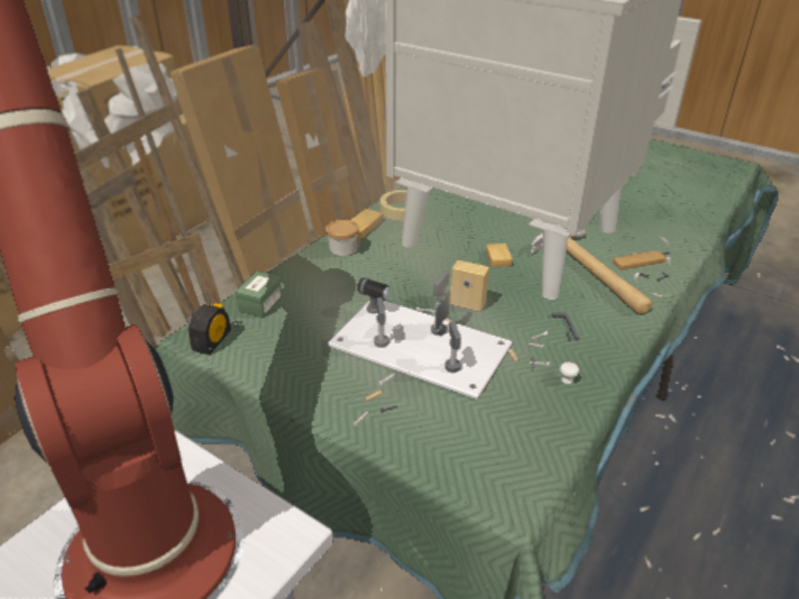

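View pics/top0.png

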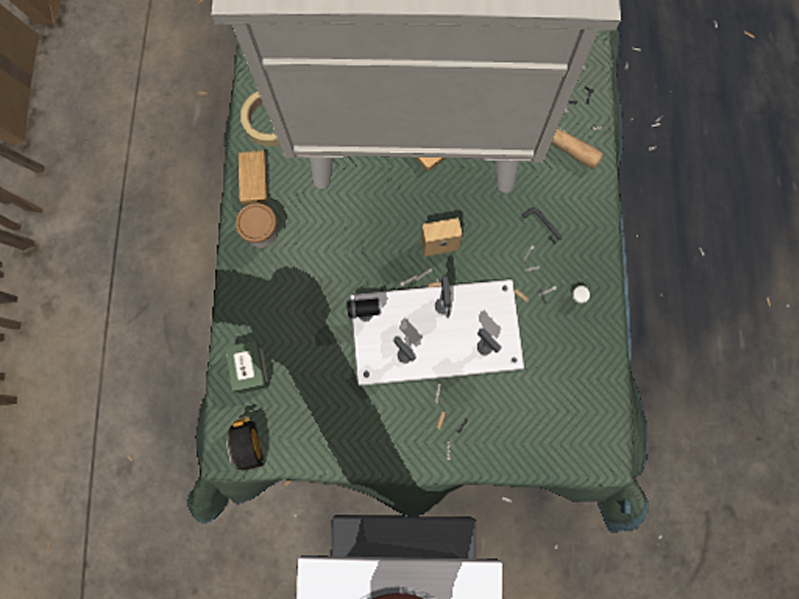

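The scene view shows the plate at about (420,345), the block at (470,285), two bolts at (380,330) and (455,350), and the mirror at (440,305). In the top view the plate's corners are near (350,295), (513,281), (523,368) and (358,384). I'll enlarge both.

```bash
python3 - <<'E'
from station import *
import cv2
s=snapshot("scene");t=snapshot("top")
cv2.imwrite("pics/scene1.png",cv2.resize(s[160:255,205:335],None,fx=6,fy=6,interpolation=cv2.INTER_CUBIC))
cv2.imwrite("pics/top1.png",cv2.resize(t[132:252,215:345],None,fx=5,fy=5,interpolation=cv2.INTER_CUBIC))
E
```

```text
(no output)
```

View pics/scene1.png

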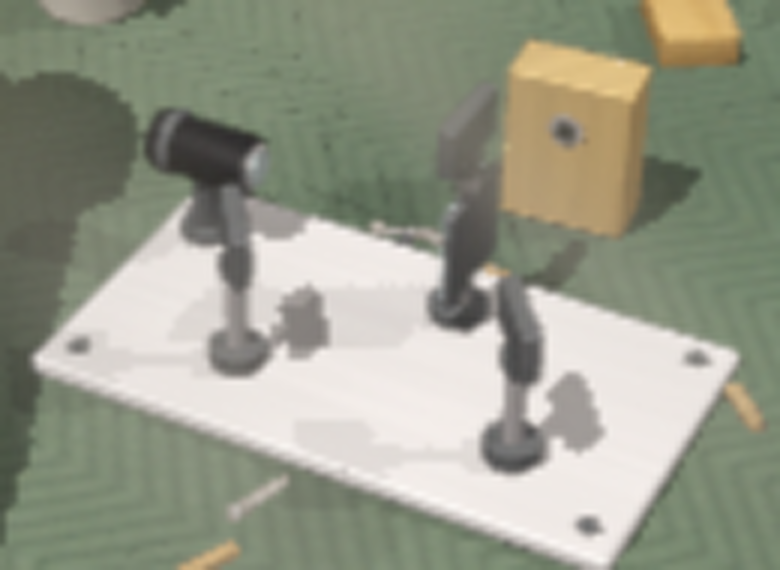

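View pics/top1.png

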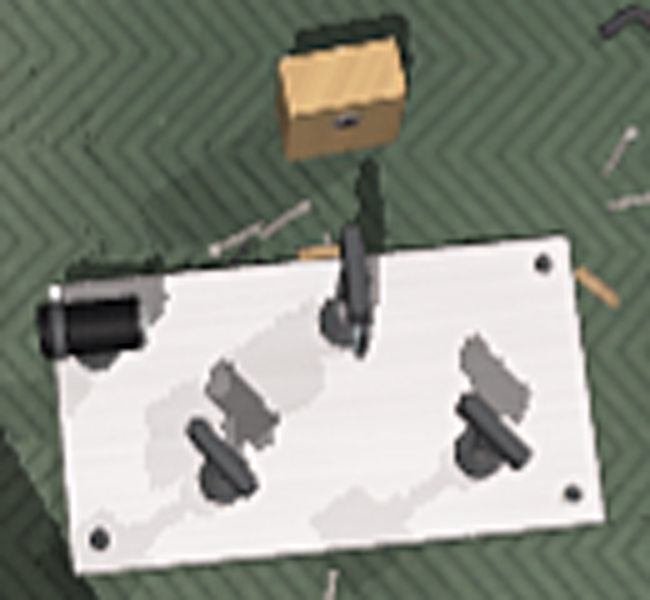

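Crop readings. Scene1 has plate corners at (35,360), (738,355) and (608,566), and the insert at (567,131). Top1 has plate corners at (568,237), (605,520), (78,573) and (52,287), the insert at (346,121), and wing tops at (197,425)–(247,490) and (467,402)–(522,460).

```bash
cat > h.py <<'E'
import numpy as np, cv2
from station import *
from scipy.optimize import least_squares
from scipy.spatial.transform import Rotation as Ro
def proj(n,P):
    c=camera_info(n);K=np.array([[c["fx"],0,c["cx"]],[0,c["fy"],c["cy"]],[0,0,1]])
    return cv2.projectPoints(np.array(P,float).reshape(-1,1,3),cv2.Rodrigues(np.array(c["R"]))[0],np.array(c["t"],float),K,np.array(c["dist_coeffs"]))[0].reshape(-1,2)
def atz(n,uv,z):
    return np.array([*least_squares(lambda p:(proj(n,[*p,z])-uv).ravel(),[.6,0.]).x,z])
S=lambda u,v:np.array([205+u/6,160+v/6])-.5+.5/6
T=lambda u,v:np.array([215+u/5,132+v/5])-.5+.1
def stand(p,q):
    c,s=np.cos(p[2]),np.sin(p[2]); return [p[0]+c*q[0]-s*q[1],p[1]+s*q[0]+c*q[1],q[2]]
E
cat > m.py <<'E'
from h import *
c=[((.035,-.12),(568,237),(738,355)),((-.115,-.12),(605,520),(608,566)),((-.115,.15),(78,573),(35,360)),((.035,.15),(52,287),None)]
ob=[]
for q,t,s in c:
    ob.append(("top",(*q,.01),T(*t)))
    if s: ob.append(("scene",(*q,.01),S(*s)))
f=lambda p:np.concatenate([(proj(n,stand(p,q))-uv).ravel() for n,q,uv in ob])
r=least_squares(f,[.6,0,0]);p=r.x;print("stand",p,"res",r.fun.round(1))
L=[atz("top",T(*u),.09) for u in((247,490),(197,425))];R=[atz("top",T(*u),.09) for u in((522,460),(467,402))]
for n,w,e in(("L",L,(-.075,.07,.09)),("R",R,(-.075,-.06,.09))):
    d=w[1]-w[0];print(n,"mid",(w[0]+w[1])/2,"pred",stand(p,e),"len",np.hypot(*d[:2]),"bolt",.7-(np.arctan2(d[1],d[0])-p[2]))
g=lambda P:np.concatenate([(proj("top",P)-T(346,121)).ravel(),(proj("scene",P)-S(567,131)).ravel()])
r=least_squares(g,[.7,0,.055]);i=r.x;print("insert",i,r.fun,atz("top",T(346,121),.055),atz("scene",S(567,131),.055))
d=i[:2]-p[:2];ang=np.arctan2(d[1],d[0])-p[2];print("dist",np.hypot(*d),"mirror",(np.pi/2-ang)/2)
for e in((0.022,0,.121),(-.022,0,.121)):
    a=proj("top",stand(p,e))[0];print((a-T(0,0))*5)
for n,u,z in(("top",(432,222),.08),):pass
print(R,L)
print("block top corners (top cam, z=.08)",[atz("top",T(*u),.08)[:2].round(4) for u in((283,110),(400,95),(278,60),(393,38))])
E
python3 m.py
```

```text
stand [ 0.55178805 -0.06408045  0.11719082] res [ 0.2  0.   1.1 -0.5  0.4  0.6  0.6 -0.2 -1.   0.6 -0.3 -0.5 -0.6 -0.1]
L mid [ 0.46822278 -0.00262874  0.09      ] pred [np.float64(0.4691178807463823), np.float64(-0.0033297852644326303), 0.09] len 0.03884278278581718 bolt 0.14766597254310554
R mid [ 0.48323265 -0.13079124  0.09      ] pred [np.float64(0.4843178398939634), np.float64(-0.1324381166838723), 0.09] len 0.03762213725616479 bolt 0.05866770748211603
insert [ 0.64639381 -0.06073832  0.05422891] [-0.10218397  0.07745227  0.13708711 -0.02756533] [ 0.64634994 -0.06095993  0.055     ] [ 0.64505379 -0.06102296  0.055     ]
dist 0.09466477833684984 mirror 0.8263374781061775
[352.45262857 225.44835068]
[362.82513701 316.9234059 ]
[array([ 0.46957859, -0.14373044,  0.09      ]), array([ 0.49688672, -0.11785205,  0.09      ])] [array([ 0.45299415, -0.01468192,  0.09      ]), array([0.48345142, 0.00942444, 0.09      ])]
block top corners (top cam, z=.08) [array([ 0.6432, -0.0289]), array([ 0.6521, -0.0864]), array([ 0.6691, -0.026 ]), array([ 0.6818, -0.0828])]
```

The stand fits well: residuals are about 1 px or less, the wings are within 2 mm of prediction, and the insert triangulates to z=54 mm at 95 mm range. I'll do the left bolt first.

```bash
cat >> h.py <<'E'
P=np.array([.5518,-.0641,.117])
def down(phi):
    y=np.array([np.cos(phi),np.sin(phi),0]);z=np.array([0,0,-1.]);return Ro.from_matrix(np.c_[np.cross(y,z),y,z]).as_quat()
def stat(s=""):
    q=Ro.from_quat(arm.read_eef_rot()).as_matrix()[:,1]
    print(s,"t",round(arm.read_time(),2),"tcp",np.round(arm.read_tool_pos(),4),"phi",round(np.arctan2(q[1],q[0]),3),"F",np.round(arm.read_ft_force(),1),"M",np.round(arm.read_wrist_torque(),2),"open",round(arm.read_opening(),3),"ff",np.round(arm.read_finger_force(),1),flush=True)
def bolt(xy,b0):
    phi=lambda b:P[2]+.7-b-np.pi/2
    arm.move_gripper(.6,30)
    arm.movep([*xy,.23],down(phi(b0)));stat("above")
    arm.line_to([*xy,.133],velocity=.1);stat("down")
    arm.move_gripper(0,30);stat("grip")
    for b in(.5,.9,1.25,1.38,1.44):
        arm.movep([*xy,.133],down(phi(b)));stat(b)
        if abs(arm.read_wrist_torque()[2])>2.0:break
    arm.pause(.3);stat("end")
E
python3 - <<'E'
from h import *
bolt(stand(P,(-.075,.07,0))[:2],.148)
E
```

```text
above t 2.88 tcp [ 0.4695 -0.002   0.2299] phi -0.899 F [ 0.6  0.5 -0. ] M [-0.   -0.06  0.04] open 0.596 ff 0.0
down t 3.99 tcp [ 0.4695 -0.0034  0.1334] phi -0.902 F [-0.2  0.4 -0.4] M [-0.   -0.04 -0.01] open 0.603 ff 0.0
grip t 4.42 tcp [ 0.4689 -0.0026  0.1335] phi -0.901 F [-1.2  1.6  6.1] M [ 0.46  0.36 -0.03] open 0.162 ff 29.2
0.5 t 4.77 tcp [ 0.4686 -0.0022  0.1335] phi -1.253 F [-1.6  2.5  6.5] M [ 0.59  0.47 -0.02] open 0.156 ff 29.4
0.9 t 5.14 tcp [ 0.4686 -0.0017  0.1334] phi -1.653 F [-1.8  2.9  7.7] M [ 0.79  0.55 -0.11] open 0.159 ff 29.5
1.25 t 5.49 tcp [ 0.4687 -0.0012  0.1334] phi -2.002 F [-2.2  5.   7.4] M [ 0.95  0.49 -0.06] open 0.156 ff 29.6
1.38 t 5.74 tcp [ 0.4688 -0.001   0.1334] phi -2.132 F [-1.7  4.3  8.8] M [ 1.03  0.4  -0.06] open 0.158 ff 29.8
1.44 t 5.99 tcp [ 0.4689 -0.001   0.1335] phi -2.192 F [-1.   4.   6.8] M [ 1.05  0.4  -0.02] open 0.16 ff 29.8
end t 6.29 tcp [ 0.4689 -0.001   0.1335] phi -2.192 F [-0.7  5.   7.7] M [1.02 0.36 0.01] open 0.159 ff 29.8
```

No end-stop torque yet, so I'll turn further and watch Mz.

```bash
python3 - <<'E'
from h import *
xy=stand(P,(-.075,.07,0))[:2]
for b in(1.5,1.56,1.62):
    arm.movep([*xy,.133],down(P[2]+.7-b-np.pi/2));stat(b)
    if abs(arm.read_wrist_torque()[2])>.5:break
cv2.imwrite("pics/scene2.png",cv2.resize(snapshot("scene")[130:255,185:335],None,fx=4.8,fy=4.8,interpolation=cv2.INTER_CUBIC))
E
```

```text
1.5 t 6.54 tcp [ 0.4689 -0.0009  0.1335] phi -2.251 F [-2.3  4.2  7.5] M [1.12 0.36 0.09] open 0.16 ff 29.8
1.56 t 6.79 tcp [ 0.4696 -0.0015  0.1335] phi -2.312 F [-1.4  5.   5.5] M [ 0.89  0.09 -0.07] open 0.159 ff 31.7
1.62 t 7.04 tcp [ 0.4696 -0.0014  0.1335] phi -2.37 F [-0.4  3.7  6.7] M [0.86 0.07 0.36] open 0.16 ff 40.5
```

View pics/scene2.png

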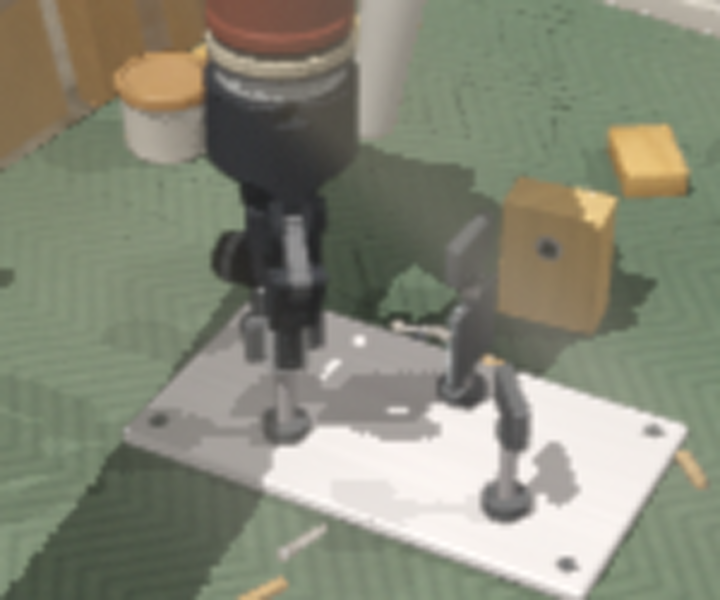

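The picture shows the fingers gripping the left wing over its base at (285,425). Mz and the pad force rise at about 1.6, which indicates the end stop. Next is the right bolt, and then I'll check both wings from the images.

```bash
sed -i 's/for b in(.5,.9,1.25,1.38,1.44)/for b in(.5,.9,1.3,1.4,1.46,1.52,1.58,1.64)/; s/abs(arm.read_wrist_torque()\[2\])>2.0/arm.read_wrist_torque()[2]>.3/' h.py; python3 - <<'E'
from h import *
up=lambda: arm.line_to([*arm.read_tool_pos()[:2],.21],velocity=.15)
arm.move_gripper(.6);stat("rel");up()
bolt(stand(P,(-.075,-.06,0))[:2],.059)
arm.move_gripper(.6);stat("rel");up()
arm.movep([.42,.3,.3],down(0.3-np.pi/2))
t=snapshot("top");s=snapshot("scene");stat()
cv2.imwrite("pics/top3.png",cv2.resize(t[132:252,215:345],None,fx=5,fy=5,interpolation=cv2.INTER_CUBIC))
E
```

```text
rel t 7.54 tcp [ 0.4691 -0.0037  0.1329] phi -2.374 F [-1.   0.2 -0.5] M [-0.02  0.03  0.03] open 0.6 ff 0.0
above t 9.68 tcp [ 0.4842 -0.132   0.2296] phi -0.813 F [0.1 0.3 0.6] M [ 0.02 -0.03  0.07] open 0.6 ff 0.0
down t 10.8 tcp [ 0.4847 -0.1326  0.1335] phi -0.813 F [ 0.2 -0.1  0.8] M [ 0.05  0.01 -0.02] open 0.6 ff 0.0
grip t 11.23 tcp [ 0.4841 -0.132   0.1335] phi -0.812 F [-2.2  2.   4.6] M [ 0.36  0.36 -0.03] open 0.16 ff 29.3
0.5 t 11.62 tcp [ 0.4838 -0.1314  0.1335] phi -1.253 F [-2.4  2.9  7.8] M [ 0.6   0.58 -0.03] open 0.163 ff 29.4
0.9 t 12.0 tcp [ 0.4837 -0.1308  0.1334] phi -1.653 F [-2.7  3.6  7.4] M [ 0.75  0.57 -0.05] open 0.161 ff 29.6
1.3 t 12.38 tcp [ 0.4839 -0.1302  0.1334] phi -2.052 F [-1.2  4.7  8. ] M [ 1.03  0.55 -0.01] open 0.159 ff 29.6
1.4 t 12.63 tcp [ 0.484  -0.1301  0.1335] phi -2.152 F [-3.2  5.3  8.6] M [ 1.15  0.51 -0.02] open 0.158 ff 29.7
1.46 t 12.88 tcp [ 0.484  -0.13    0.1334] phi -2.211 F [-2.6  6.   9.3] M [1.16 0.45 0.17] open 0.162 ff 29.7
1.52 t 13.13 tcp [ 0.4848 -0.1305  0.1335] phi -2.272 F [-0.8  3.7  6.9] M [ 1.01  0.18 -0.05] open 0.155 ff 29.7
1.58 t 13.38 tcp [ 0.4848 -0.1305  0.1335] phi -2.332 F [-1.   4.3  7.3] M [0.99 0.15 0.08] open 0.158 ff 29.9
1.64 t 13.63 tcp [ 0.485  -0.1306  0.1335] phi -2.387 F [-0.2  3.7  5.8] M [0.85 0.14 0.67] open 0.16 ff 47.4
end t 13.93 tcp [ 0.485  -0.1306  0.1335] phi -2.387 F [-0.9  3.5  7.2] M [0.88 0.15 0.71] open 0.157 ff 47.4
rel t 14.38 tcp [ 0.4842 -0.1327  0.1329] phi -2.394 F [0.2 0.3 0. ] M [-0.03 -0.05 -0.01] open 0.6 ff 0.0
 t 16.79 tcp [0.4207 0.2985 0.2999] phi -1.274 F [-0.4  0.4  0.4] M [ 0.01 -0.01 -0.01] open 0.603 ff 0.0
```

View pics/top3.png

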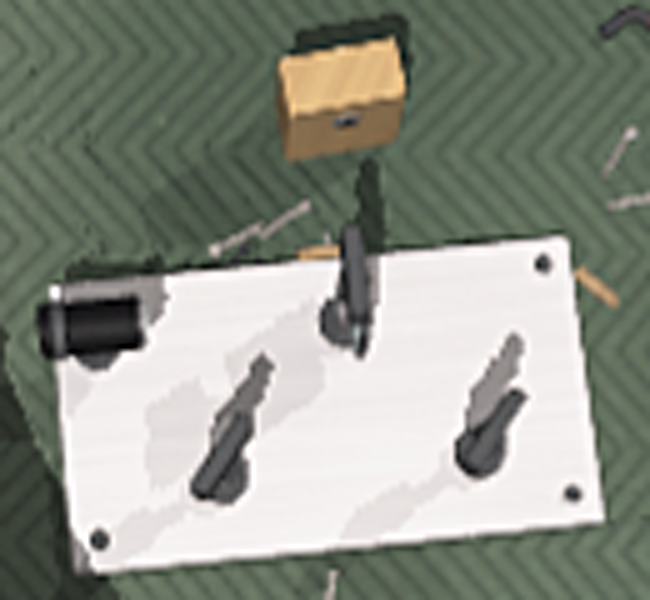

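Both wings have turned. The left runs (203,490)–(247,415) and the right (463,458)–(520,395), and those angles differ, so I'll look closer.

```bash
python3 - <<'E'
from h import *
t=snapshot("top")
a=[cv2.resize(t[y:y+34,x:x+24],None,fx=16,fy=16,interpolation=cv2.INTER_CUBIC) for x,y in((249,206),(303,202))]
im=np.hstack(a)
# predicted wing-top outline at bolt=1.40 (thin red)
for k,(x,y,e) in enumerate(((249,206,(-.075,.07)),(303,202,(-.075,-.06)))):
  for b,col in((1.4,(0,0,255)),(1.2,(255,160,0))):
    al=.7-b;c,s=np.cos(al),np.sin(al)
    pts=[stand(P,(e[0]+c*u-s*v,e[1]+s*u+c*v,.09)) for u,v in((-.022,-.005),(.022,-.005),(.022,.005),(-.022,.005))]
    uv=(proj("top",pts)-[x,y]+.5)*16+[k*384,0]
    cv2.polylines(im,[uv.round().astype(int)],True,col,1)
cv2.imwrite("pics/w4.png",im)
E
```

```text
(no output)
```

View pics/w4.png

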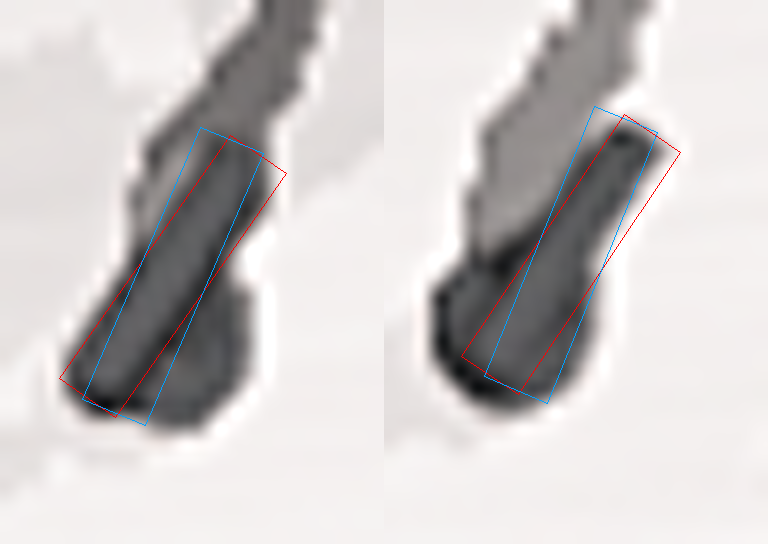

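The outlines suggest about 1.33–1.4, which is too close to the 1.33 limit. Time is ample (17 s used), so I'll regrip each wing more firmly and press it to the stop.

```bash
cat > re.py <<'E'
from h import *
def re(xy,seq=(1.45,1.52,1.58,1.64,1.70)):
    phi=lambda b:P[2]+.7-b-np.pi/2
    arm.move_gripper(.6)
    arm.movep([*xy,.2],down(phi(1.38)))
    arm.line_to([*xy,.128],velocity=.12)
    arm.move_gripper(0,70);stat("grip")
    for b in seq:
        arm.movep([*xy,.128],down(phi(b)));stat(b)
        if arm.read_wrist_torque()[2]>1.:break
    arm.move_gripper(.6);arm.line_to([*xy,.2],velocity=.2)
re(stand(P,(-.075,.07,0))[:2]);re(stand(P,(-.075,-.06,0))[:2]);stat()
E
python3 re.py
```

```text
Traceback (most recent call last):
  File "re.py", line 1, in <module>
    from h import *
  File "h.py", line 1, in <module>
    import numpy as np, cv2
  File "re.py", line 12, in <module>
    re(stand(P,(-.075,.07,0))[:2]);re(stand(P,(-.075,-.06,0))[:2]);stat()
NameError: name 'stand' is not defined
```

The filename shadows the stdlib `re` module, so I'll rename it.

```bash
mv re.py retight.py; rm -rf __pycache__; python3 retight.py
```

```text
grip t 19.48 tcp [ 0.4703 -0.002   0.1289] phi -2.133 F [1.9 3.  5.8] M [ 0.74 -0.22 -0.05] open 0.141 ff 68.3
1.45 t 19.73 tcp [ 0.4703 -0.002   0.1289] phi -2.2 F [-0.4  4.4  6.9] M [ 0.68 -0.2   0.33] open 0.144 ff 68.8
1.52 t 19.98 tcp [ 0.4701 -0.0018  0.1288] phi -2.27 F [0.9 3.8 6.1] M [ 0.77 -0.19  0.4 ] open 0.14 ff 69.0
1.58 t 20.23 tcp [ 0.4699 -0.0016  0.1289] phi -2.327 F [-0.9  3.7  7.1] M [ 0.68 -0.12  0.8 ] open 0.144 ff 77.8
1.64 t 20.48 tcp [ 0.4695 -0.0012  0.1289] phi -2.383 F [1.  2.6 9.3] M [1.11 0.41 1.43] open 0.143 ff 107.7
grip t 23.45 tcp [ 0.4856 -0.1311  0.129 ] phi -2.133 F [1.6 3.4 5.8] M [ 0.8  -0.26 -0.02] open 0.142 ff 68.3
1.45 t 23.7 tcp [ 0.4856 -0.1311  0.129 ] phi -2.2 F [1.5 3.5 6.3] M [ 0.76 -0.21  0.35] open 0.139 ff 68.8
1.52 t 23.95 tcp [ 0.4854 -0.1309  0.1288] phi -2.27 F [0.6 4.  5.8] M [ 0.86 -0.22  0.42] open 0.141 ff 69.0
1.58 t 24.2 tcp [ 0.4852 -0.1307  0.1289] phi -2.327 F [-0.7  4.3  8.2] M [ 0.78 -0.06  0.83] open 0.141 ff 77.7
1.64 t 24.45 tcp [ 0.4846 -0.1302  0.129 ] phi -2.384 F [-0.4  2.5 10. ] M [1.25 0.55 1.19] open 0.14 ff 107.0
 t 25.42 tcp [ 0.4842 -0.1321  0.1998] phi -2.394 F [ 0.4  1.2 -0.1] M [ 0.09 -0.02  0.04] open 0.599 ff 0.0
```

Both wings give immediate stop torque at 1.45 and behave identically, so both bolts are home. Now the mirror.

```bash
python3 - <<'E'
from h import *
phi=lambda a:P[2]+np.pi/2-a
xy=P[:2]
arm.movep([*xy,.25],down(phi(0)));stat("above")
arm.line_to([*xy,.160],velocity=.1)
arm.move_gripper(0,70);stat("grip")
for a in(.3,.6,.826):
    arm.movep([*xy,.160],down(phi(a)));stat(a)
arm.pause(.5);stat("hold")
t=snapshot("top");s=snapshot("scene")
im=cv2.resize(s[130:255,185:335],None,fx=5.2,fy=4.8,interpolation=cv2.INTER_CUBIC)
im=np.hstack([cv2.resize(s[150:250,230:310],None,fx=5,fy=5,interpolation=cv2.INTER_CUBIC),cv2.resize(t[150:250,245:325],None,fx=5,fy=5,interpolation=cv2.INTER_CUBIC)])
cv2.imwrite("pics/m5.png",im)
E
```

```text
above t 27.48 tcp [ 0.5513 -0.0642  0.2491] phi 1.688 F [ 0.1  0.7 -0.2] M [-0.   -0.02 -0.05] open 0.605 ff 0.0
grip t 28.98 tcp [ 0.5519 -0.0625  0.1609] phi 1.689 F [-1.5  3.7  3.4] M [ 0.8   0.38 -0.01] open 0.141 ff 68.4
0.3 t 29.33 tcp [ 0.5519 -0.0623  0.1609] phi 1.393 F [-2.1  5.8  4.6] M [1.01 0.38 0.03] open 0.143 ff 68.8
0.6 t 29.68 tcp [ 0.552  -0.062   0.1609] phi 1.094 F [-3.   5.2  5.2] M [1.16 0.39 0.08] open 0.141 ff 68.9
0.826 t 29.98 tcp [ 0.552  -0.0619  0.1609] phi 0.87 F [-2.3  5.7  5.6] M [1.21 0.37 0.05] open 0.143 ff 68.9
hold t 30.48 tcp [ 0.5521 -0.0619  0.1609] phi 0.87 F [-1.7  6.6  5.1] M [1.27 0.37 0.09] open 0.138 ff 68.9
```

View pics/m5.png

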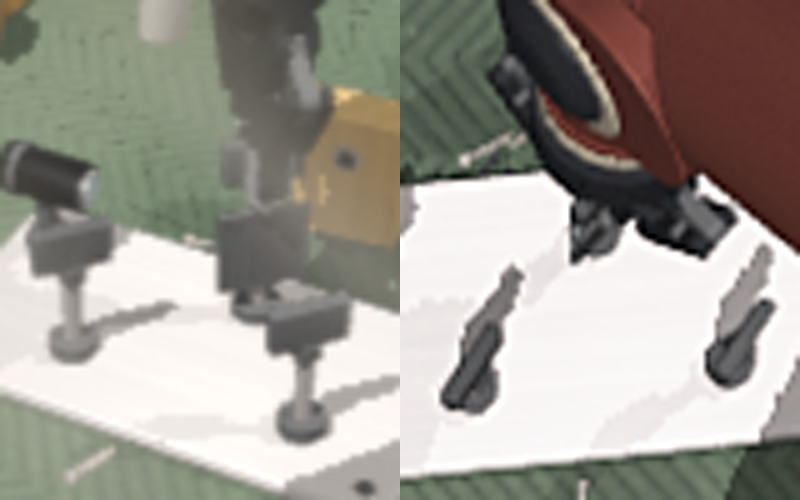

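The left panel shows the mirror's back, with side edges at about x=219 and x=309 and bottom corners near (220,292) and (308,~265). Both bolt wings are parallel, at home. I'll compare this with predicted mirror outlines.

```bash
python3 - <<'E'
from h import *
for a in(.6,.7,.826,.95,1.05):
    c,s=np.cos(-a),np.sin(-a)
    q=[stand(P,(c*u-s*v,s*u+c*v,z)) for u,v,z in((-.025,-.004,.08),(-.025,-.004,.03),(.025,-.004,.08),(.025,-.004,.03))]
    print(a,((proj("scene",q)-[230,150]+.5)*5).round().tolist())
E
```

```text
0.6 [[226.0, 223.0], [223.0, 300.0], [311.0, 197.0], [305.0, 274.0]]
0.7 [[223.0, 220.0], [220.0, 298.0], [312.0, 199.0], [307.0, 276.0]]
0.826 [[220.0, 217.0], [217.0, 294.0], [314.0, 203.0], [308.0, 280.0]]
0.95 [[218.0, 213.0], [215.0, 291.0], [314.0, 206.0], [309.0, 284.0]]
1.05 [[217.0, 211.0], [214.0, 288.0], [314.0, 209.0], [309.0, 287.0]]
```

The outline agrees with about 0.83 rad, and the grip shows no slip: the spring is about 0.06 N m, while the grip carried over 0.3 N m. Handing in.

```bash
python3 -c "
from station import *
print(ticket.finish_job())"
```

```text
the job is handed in; nothing more can be done
None
```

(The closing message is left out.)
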